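# Fit the clamp plate on the shaker rack

## Task

Get the soil-sample rack ready for the shaker: pick up its clamp plate (the longer of the two handled metal plates) by the handle and, keeping it level, lower it gently over the rack's two guide pins until it sits flat and fully home on the posts above the two jars, then let go. Leave the shorter plate where it lies.

Things in the scene. Friction and masses are not known exactly. Their poses are not given: they have to be found in the camera images.
- rack: Fixed rack: grey base 84 x 184 x 12 mm (x, y, z); along its y axis a post, two capped jars (tops at z = 59 mm), a post. The posts, 22 mm wide, at y = +65 and -65 mm, end in a flat shoulder at z = 62 mm, where the plate rests; from each a steel guide pin, 12 mm in diameter, its last 12 mm tapered, rises to z = 107 mm. Origin: centre of the base's underside, on the table; z up.
- clamp_plate: Loose aluminium plate to fit, 70 x 170 x 8 mm (x, y, z), about 0.33 kg, two 20 mm round through-holes at y = +65 and -65 mm. On top a black handle: bar 16 mm wide (x), 64 mm long (y), centred, 32 to 48 mm above the plate's underside, on feet at y = +25 and -25 mm. Origin: centre of the underside; z up. Lies flat on the table, handle up. Either end may go on either pin.
- short_plate: Loose plate of another rack, to be left alone: same material, width, thickness and handle, but only 120 mm long, its two 20 mm holes at y = +42 and -42 mm, too close together for these pins. Origin: centre of the underside; z up. Lies flat on the table, handle up.
Things that resemble listed ones, but are neither listed nor needed, are in the scene too. Leave any red look-alike of the clamp_plate alone.

How it is judged:
By the outcome, as a careful person would: the job done as asked, in the order asked, and still so for the second after the job is handed in, with the robot touching nothing.
It also fails if it takes over 43 s, if anything falls off the work surface, if the arm or the gripper's body presses on something with over 40 N, if the wrist force passes 120 N, or if a joint passes its speed limit or range.

## Robot

A 6-joint arm with a two-finger parallel gripper is mounted at the origin on the work surface. World frame = base frame: x ahead of the robot, y to its left, z up, the work surface at z = 0. Lengths are in mm, angles in rad, forces in N, time in s.
With the tool pointing down it reaches from about 275 to 875 mm from the base axis. Payload 12.5 kg.
Tool frame: the origin (TCP) lies at the very end of the fingers, on their centre line; the grasp point (between the pads) lies 19 mm behind it; z points along the fingers, y is the direction in which the jaws open and shut (so a half turn about z gives the same grasp; the last joint's range is limited). The gripper opens to 85 mm and grips with 20 to 120 N. Pads are 22 mm wide; open, the fingers measure 114 mm over their backs; the gripper's body (76 mm by 85 mm) begins 54 mm behind the grasp point. The pads swing forward as they close: fully open they stand 13 mm farther back than shut.
Start: joints at [1.148, 0.351, 1.652, -0, 1.139, -0.085], TCP at [182.245, 518.914, 231.29] pointing down, gripper open.
Joint ranges: [-2.75, 2.75], [-0.79, 2.1], [0.01, 2.65], [-1.57, 4.71], [0.07, 3.14], [-2.87, 2.87]. Speed limits (rad/s): [2.22, 2.22, 2.79, 3.14, 3.14, 3.14].

## Interface

Orientations are given as [roll, pitch, yaw] about the fixed x, y, z axes, in that order (R = Rz(yaw) Ry(pitch) Rx(roll)).
In Python, from station import ctrl gives the robot as it stands. The module is installed in compiled form; this text tells all that it offers.
- The arm moves only by the tool play_rows, never from a script. Its argument "deltas" is a list that holds one entry, the list of rows, each a list of 7 numbers: the finger opening in m, from 0 to 0.0854, then the shift along the tool's x, y, z in m, then the turn, a rotation vector about the tool's x, y, z in degrees. A call has 1 to 10 rows; each row shifts and turns the pose as measured when the row begins, along the tool's axes as they then stand; what a row does not reach is not made up. A row lasts 1/8 s, in which the tool goes at most 62.5 mm and 10.7 degrees, less where a joint would pass 70% of its speed; a pose out of reach is approached as far as the arm can. A call is refused whole if a number of a shift passes 0.0625 or a number of a turn 10.7, either way. A call with a gripper value outside its range is refused whole. The fingers move at their own pace and stop on an object; "squeeze" is the grip in N (left out, the last holds). Time passes only in rows, so rows that do not move let the fingers close. It gives the time, the measured TCP pose, the force and the opening at its end, in the units of the state.
- ctrl.observe(): the state, without advancing time (a new reading comes with each control period).
- ctrl.read_camera(name): name is "scene" or "side" or "wrist"; returns a dict with "pixels" (480x640x3 uint8, red, green, blue), "range_z" (480x640 float32, mm along the optical axis (not along the pixel's ray), 0 where there is no reading), "camera_matrix" (3x3 intrinsics, pixels), "extrinsics" (4x4, takes a point from camera to world coordinates). Camera axes: x right, y down, z forward; pixel columns grow to the right and rows downward; lengths in mm; the calibration is good to about 2 mm. A picture is of the moment at which its call begins.
- ctrl.job_done(): hands the job in, once; it reports no verdict.
The state is a dict: "time_s": time; "joint_positions": joint angles; "qvel": joint speeds; "joint_efforts": joint torques, N m; "position": TCP position; "eef_rot": TCP orientation; "wrist_force": force on the tool from outside, world axes, zero at the start; "moment": the same for the moment, N m; "grip_width": finger opening in mm.
Only numpy, scipy, OpenCV 4.12 (cv2) and the standard library are available. Lean on these libraries where they do the work, as an engineer would, in place of code of your own. Each camera call takes 0.05 s, during which the arm holds its last target.

## Working session

There is one attempt and no reset: what is moved stays moved. The work goes in short steps, Python scripts to look and compute and a tool call to move; the robot and the scene stay as the last step left them, time stands still between calls to the robot, and variables do not carry over. Pictures are saved under pics/ and viewed, and the job is handed in when it is done.

Besides the shell and the picture viewer there is one more tool, called after "Call:" as name(argument=value, ...) on one line, values as JSON. play_rows: Moves the arm, as the interface text tells. Its arguments: {"type":"object","properties":{"deltas":{"type":"array","items":{"type":"array","items":{"type":"array","items":{"type":"number"}}}},"squeeze":{"type":"number"}},"required":["deltas"]}

```bash
mkdir -p pics; cat > h.py <<'E'
import numpy as np, cv2
from station import ctrl
def cam(n,save=None):
    d=ctrl.read_camera(n)
    if save: cv2.imwrite(f'pics/{save}.png',d['pixels'][:,:,::-1])
    return d
def pts(d):
    K=np.array(d['camera_matrix']);E=np.array(d['extrinsics']);z=d['range_z'].astype(float)
    v,u=np.mgrid[:480,:640]
    P=np.stack([(u-K[0,2])/K[0,0]*z,(v-K[1,2])/K[1,1]*z,z],-1)
    W=P@E[:3,:3].T+E[:3,3]; W[z==0]=np.nan
    return W
def ray(d,u,v,h):
    K=np.array(d['camera_matrix']);E=np.array(d['extrinsics'])
    r=E[:3,:3]@np.array([(u-K[0,2])/K[0,0],(v-K[1,2])/K[1,1],1]);o=E[:3,3]
    return o+r*(h-o[2])/r[2]
E
python3 - <<'E'
from h import *
for n in ['scene','side','wrist']:
    d=cam(n,n+'0'); print(n,np.round(d['extrinsics'],3).tolist(),np.round(d['camera_matrix'],1).tolist())
    np.savez(f'pics/{n}0.npz',**d)
print(ctrl.observe())
E
```

```text
scene [[0.595, 0.51, -0.621, 1406.062], [0.804, -0.386, 0.452, -811.803], [-0.009, -0.768, -0.64, 1051.264], [0.0, 0.0, 0.0, 1.0]] [[542.5, 0.0, 316.5], [0.0, 542.5, 247.6], [0.0, 0.0, 1.0]]
side [[1.0, 0.0, 0.031, 372.759], [-0.025, -0.585, 0.81, -1119.141], [0.018, -0.811, -0.585, 801.516], [0.0, 0.0, 0.0, 1.0]] [[551.0, 0.0, 318.4], [0.0, 551.0, 235.1], [0.0, 0.0, 1.0]]
wrist [[0.332, 0.898, 0.289, 108.492], [0.943, -0.316, -0.102, 545.193], [-0.001, 0.307, -0.952, 372.955], [0.0, 0.0, 0.0, 1.0]] [[388.7, 0.0, 315.7], [0.0, 388.7, 240.6], [0.0, 0.0, 1.0]]
{'time_s': 0.15, 'joint_positions': array([ 1.14837897e+00,  3.51134818e-01,  1.65224246e+00,  1.11022224e-05,
        1.13911073e+00, -8.46029892e-02]), 'qvel': array([-4.31580287e-05, -1.74867339e-03, -4.73153938e-03,  6.47274255e-05,
       -5.88920687e-04,  8.17379314e-04]), 'joint_efforts': array([ 2.59171147e-04, -5.06255901e+01, -2.91500884e+01, -6.42356099e-05,
        3.40114188e-03,  6.32628669e-07]), 'position': array([182.15924302, 518.70142399, 230.88301316]), 'eef_rot': array([-3.14070135e+00, -8.57033346e-05,  2.80377359e+00]), 'wrist_force': array([-0.18663821,  0.10321329,  0.53414111]), 'moment': array([-0.02665376,  0.03627416, -0.00984797]), 'grip_width': 85.48458088584691}
```

View pics/scene0.png

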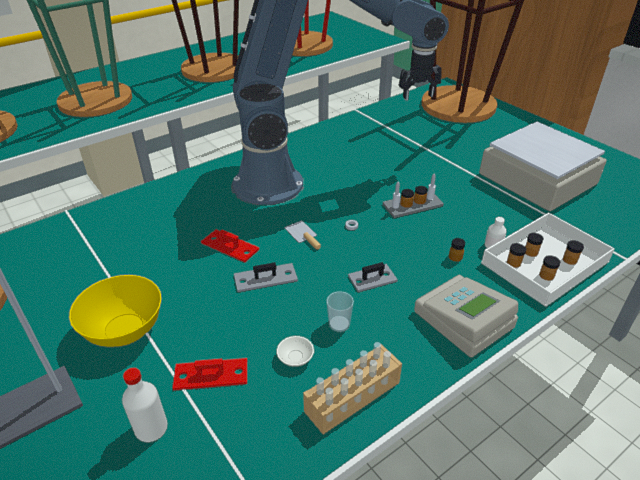

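View pics/side0.png

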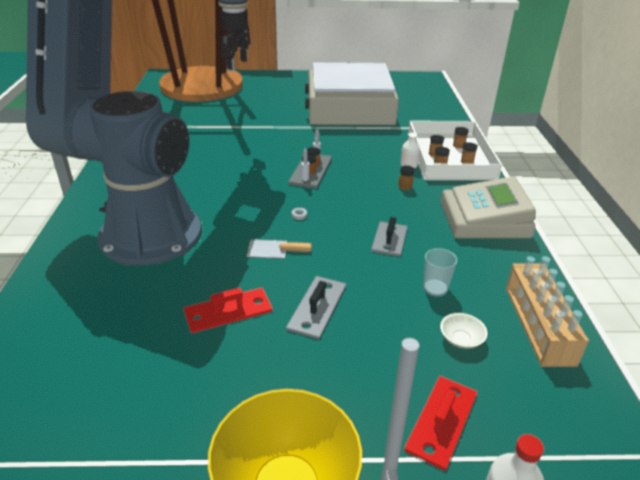

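View pics/wrist0.png

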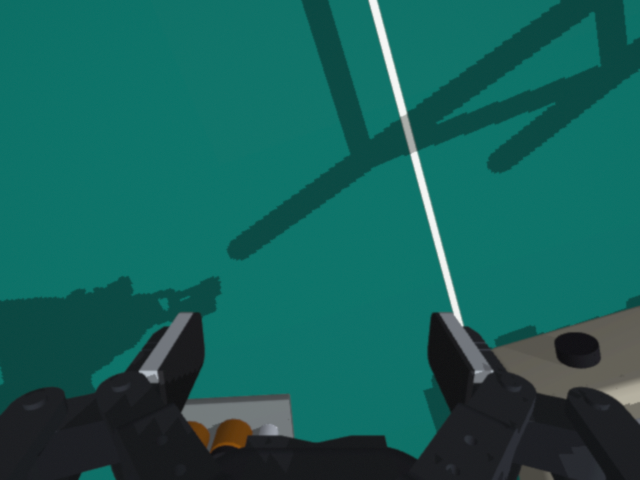

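Candidates (scene pixels): grey plate (265,276), grey plate (372,276), red look-alikes (230,244) and (210,373). The longer grey plate, at (265,276) in scene and (317,305) in side, is the clamp plate. The shorter one is at (372,276). The rack is at scene (413,195) and side (311,165). Next I'll take a close crop and measure.

```bash
cat > m.py <<'E'
from h import *
def rect(W,sel):
    p=W[sel]; (c,s,a)=cv2.minAreaRect(p[:,:2].astype(np.float32)); return np.round(c,1),np.round(s,1),round(a,2),len(p)
for n,boxes in {'scene':{'long':(228,255,305,298),'short':(340,255,405,295),'rack':(375,165,450,222)},'side':{'long':(280,270,355,342),'short':(365,212,415,260),'rack':(283,120,340,195)}}.items():
    d=dict(np.load(f'pics/{n}0.npz')); W=pts(d); hsv=cv2.cvtColor(d['pixels'],cv2.COLOR_RGB2HSV)
    big=[]
    for k,(a,b,c,e) in boxes.items():
        m=np.zeros((480,640),bool); m[b:e,a:c]=1
        z=W[...,2]; g=m&(hsv[...,1]<60)&(hsv[...,2]>80)
        print(n,k,'grey z pct',np.round(np.nanpercentile(z[g],[5,25,50,75,95]),1))
        if k=='rack': 
            print(' base',rect(W,g&(z>5)&(z<18)))
            hi=m&(z>66)&(z<115); nc,l,st,ct=cv2.connectedComponentsWithStats(hi.astype(np.uint8))
            for i in range(1,nc):
                if st[i,4]>5: q=W[l==i]; print(' pin',np.round(np.nanmean(q,0),1),q[:,2].max().round(1),st[i],ct[i].round(1))
        else:
            print(' plate',rect(W,g&(z>3)&(z<14)))
            bl=m&(hsv[...,2]<70)&(z>25)&(z<60)
            if bl.sum()>5: print(' handle z',np.round(np.nanpercentile(z[bl],[5,50,95]),1),'top',rect(W,bl&(z>44)),rect(W,bl))
            if k=='long':
                # plate ray-cast corners at z=8
                cs,_=cv2.findContours(g.astype(np.uint8),0,1); ct=max(cs,key=cv2.contourArea)[:,0]
                P=np.array([ray(d,u,v,8)[:2] for u,v in ct],np.float32); print(' ray rect',cv2.minAreaRect(P))
        big.append(cv2.resize(d['pixels'][b:e,a:c,::-1],(260,260*(e-b)//(c-a)),interpolation=cv2.INTER_CUBIC))
    H=max(x.shape[0] for x in big)
    cv2.imwrite(f'pics/crop_{n}.png',np.hstack([cv2.copyMakeBorder(x,0,H-x.shape[0],0,0,0) for x in big]))
E
python3 m.py; cd pics; python3 -c "
import cv2,numpy as np
a,b=cv2.imread('crop_scene.png'),cv2.imread('crop_side.png');o=np.vstack([a,b]);s=min(1,600/o.shape[0]);cv2.imwrite('crop.png',cv2.resize(o,None,fx=s,fy=s))"
```

```text
scene long grey z pct [ 3.5  7.5  9.4 11.2 13.9]
 plate (array([ 388.5, -257.8]), array([170.6, 122.1]), 67.01, 885)
 handle z [28.4 46.7 52.6] top (array([ 409. , -267.3]), array([62. , 19.2]), 68.06, 104) (array([ 409.6, -267.6]), array([61.9, 20.3]), 70.37, 170)
 ray rect ((409.15533447265625, -266.91534423828125), (170.50344848632812, 76.9068603515625), 68.25350189208984)
scene short grey z pct [ 4.1  7.6  9.4 11.1 13.8]
 plate (array([593.1, -26. ]), array([123. ,  77.8]), 73.6, 574)
 handle z [30.5 46.3 52.6] top (array([592.5, -28.3]), array([61.8, 20.1]), 70.85, 105) (array([593.4, -28. ]), array([63.2, 21.5]), 74.25, 169)
scene rack grey z pct [ 7.5 12.3 15.4 36.6 86.4]
 base (array([406. , 335.5]), array([234.8, 110.4]), 82.63, 479)
 pin [421.7 375.3  86.8] 108.8 [430 174   5  13  42] [432.5 180.1]
 pin [386.9 250.9  86.4] 109.6 [395 182   5  14  46] [397.  188.3]
side long grey z pct [ 2.1  5.5  6.9  8.1 10.2]
 plate (array([ 406.5, -267.4]), array([176.7,  71.4]), 67.86, 1565)
 handle z [30.3 45.9 49.3] top (array([ 407.5, -270.7]), array([61. , 13.9]), 66.92, 130) (array([ 407.7, -270.1]), array([65.4, 13.9]), 66.92, 194)
 ray rect ((405.5758972167969, -270.3973693847656), (177.30245971679688, 72.29350280761719), 68.42151641845703)
side short grey z pct [2.1 5.3 6.7 7.9 9.7]
 plate (array([589.5, -29. ]), array([125.8,  70.7]), 74.29, 694)
 handle z [29.5 45.9 49. ] top (array([590.4, -29.6]), array([62.6, 12.8]), 74.79, 77) (array([590.1, -30.8]), array([65.2, 12.8]), 74.79, 111)
side rack grey z pct [ 1.2  8.8 11.3 23.8 85.5]
 base (array([419.8, 434.3]), array([443.9,  99.2]), 80.9, 634)
 pin [417.9 372.   86.2] 105.1 [315 129   4  14  48] [316.6 136. ]
 pin [383.  248.9  84.5] 105.9 [303 149   5  14  59] [305.  155.9]
```

View pics/crop.png

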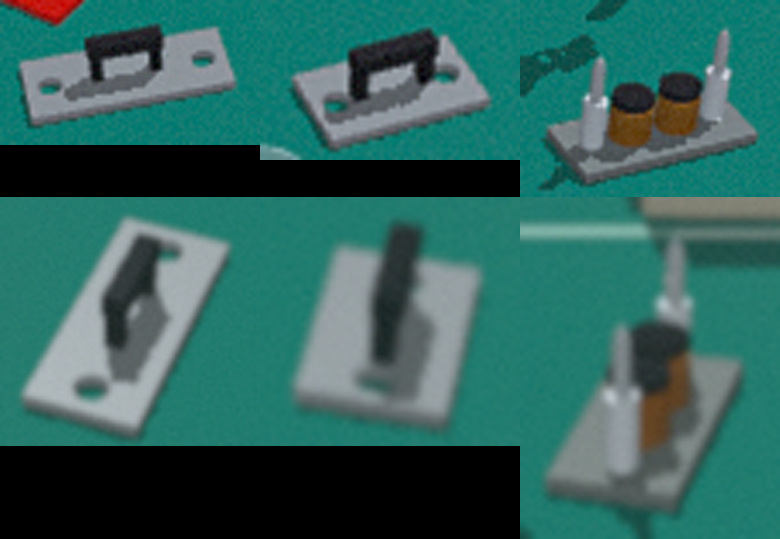

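The crop confirms the long plate (left) has holes well beyond its handle, and the short plate is in the middle. Sizes measure about 171–177 × 72–77 mm (expected 170 × 70). The handle top is at 46–49 mm and the pins are 128.5 mm apart. All of this agrees with the text. Next I'll plan the hover.

```bash
cat > plan.py <<'E'
import sys
from h import *
from scipy.spatial.transform import Rotation as R
# usage: plan.py x y z yawdeg nrows
def plan(x,y,z,yaw,n):
    s=ctrl.observe(); p=np.array(s['position']); r=R.from_euler('xyz',s['eef_rot'])
    tgt=np.array([x,y,z]); rt=R.from_euler('xyz',[np.pi,0,np.radians(yaw)])
    rv=(r.inv()*rt).as_rotvec(); st=(tgt-p)/n
    print('from',np.round(p,1),np.round(np.degrees(s['eef_rot']),2),'t',round(s['time_s'],2),'total tool shift',np.round(r.inv().apply(tgt-p),1),'turn',np.round(np.degrees(rv),2))
    for i in range(n):
        ri=r*R.from_rotvec(rv*i/n)
        print(np.round(ri.inv().apply(st)/1000,4).tolist(),np.round(np.degrees(rv)/n,2).tolist())
plan(*map(float,sys.argv[1:5]),int(sys.argv[5]))
E
python3 plan.py 407 -268 200 68 14
```

```text
from [182.2 518.7 230.9] [-179.95   -0.    160.64] t 0.15 total tool shift [-472.9 -667.7   31.4] turn [-4.000e-02  4.000e-02  9.264e+01]
[-0.0338, -0.0477, 0.0022] [-0.0, 0.0, 6.62]
[-0.039, -0.0435, 0.0022] [-0.0, 0.0, 6.62]
[-0.0438, -0.0387, 0.0022] [-0.0, 0.0, 6.62]
[-0.048, -0.0334, 0.0022] [-0.0, 0.0, 6.62]
[-0.0515, -0.0276, 0.0022] [-0.0, 0.0, 6.62]
[-0.0543, -0.0215, 0.0022] [-0.0, 0.0, 6.62]
[-0.0565, -0.0151, 0.0022] [-0.0, 0.0, 6.62]
[-0.0578, -0.0085, 0.0022] [-0.0, 0.0, 6.62]
[-0.0584, -0.0018, 0.0022] [-0.0, 0.0, 6.62]
[-0.0582, 0.005, 0.0022] [-0.0, 0.0, 6.62]
[-0.0573, 0.0116, 0.0022] [-0.0, 0.0, 6.62]
[-0.0556, 0.0182, 0.0022] [-0.0, 0.0, 6.62]
[-0.0531, 0.0244, 0.0022] [-0.0, 0.0, 6.62]
[-0.0499, 0.0304, 0.0022] [-0.0, 0.0, 6.62]
```

Call:
play_rows(deltas=[[[0.085,-0.034,-0.048,0,0,0,6.6],[0.085,-0.039,-0.0435,0,0,0,6.6],[0.085,-0.044,-0.039,0,0,0,6.6],[0.085,-0.048,-0.033,0,0,0,6.6],[0.085,-0.0515,-0.0275,0,0,0,6.6],[0.085,-0.054,-0.0215,0,0,0,6.6],[0.085,-0.0565,-0.015,0,0,0,6.6],[0.085,-0.058,-0.0085,0,0,0,6.6]]], squeeze=60)

```text
time_s: 1.15
position: [308.2, 57.1, 230.5]
eef_rot: [3.14, 0.002, 1.86]
wrist_force: [0.8, 1.1, 0.5]
grip_width: 85.0
```

```bash
python3 plan.py 407 -268 200 68 10
```

```text
from [308.2  57.1 230.5] [1.7988e+02 9.0000e-02 1.0659e+02] t 1.15 total tool shift [-339.7    1.8   31. ] turn [ 0.14  0.05 38.59]
[-0.034, 0.0002, 0.0031] [0.01, 0.0, 3.86]
[-0.0339, 0.0025, 0.0031] [0.01, 0.0, 3.86]
[-0.0336, 0.0047, 0.0031] [0.01, 0.0, 3.86]
[-0.0332, 0.007, 0.0031] [0.01, 0.0, 3.86]
[-0.0327, 0.0092, 0.0031] [0.01, 0.0, 3.86]
[-0.032, 0.0114, 0.0031] [0.01, 0.0, 3.86]
[-0.0312, 0.0135, 0.0031] [0.01, 0.0, 3.86]
[-0.0302, 0.0156, 0.0031] [0.01, 0.0, 3.86]
[-0.0291, 0.0176, 0.0031] [0.01, 0.0, 3.86]
[-0.0278, 0.0195, 0.0031] [0.01, 0.0, 3.86]
```

Call:
play_rows(deltas=[[[0.085,-0.035,0,0.003,0,0,4],[0.085,-0.035,0.0025,0.003,0,0,4],[0.085,-0.034,0.005,0.003,0,0,4],[0.085,-0.034,0.007,0.003,0,0,4],[0.085,-0.033,0.009,0.003,0,0,4],[0.085,-0.032,0.0115,0.003,0,0,4],[0.085,-0.031,0.0135,0.003,0,0,4],[0.085,-0.03,0.0155,0.003,0,0,4],[0.085,-0.029,0.0175,0.003,0,0,4],[0.085,-0.028,0.0195,0.003,0,0,4]]])

```text
time_s: 2.4
position: [399.9, -287.1, 200.0]
eef_rot: [3.138, -0.001, 1.132]
wrist_force: [-0.0, 0.9, -0.2]
grip_width: 85.1
```

```bash
python3 plan.py 407 -268 200 68 2; python3 -c "
from h import *
d=cam('wrist','w1');np.savez('pics/w1.npz',**d)"
```

```text
from [ 399.9 -287.1  200. ] [ 1.798e+02 -7.000e-02  6.487e+01] t 2.4 total tool shift [20.4 -1.7  0.1] turn [ 0.2  -0.06 -3.13]
[0.0102, -0.0008, 0.0] [0.1, -0.03, -1.57]
[0.0102, -0.0006, 0.0] [0.1, -0.03, -1.57]
```

View pics/w1.png

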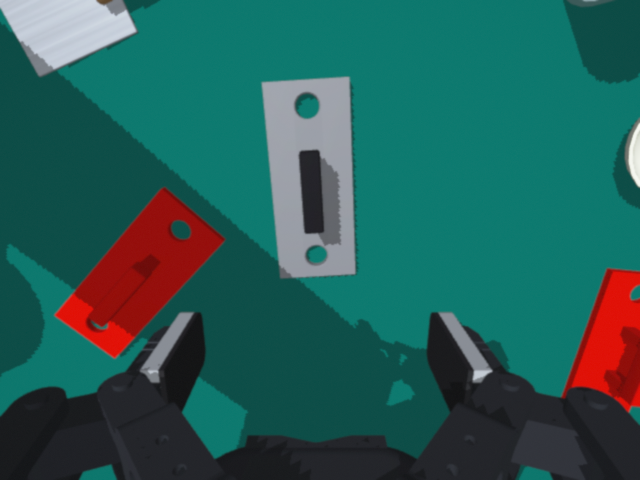

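The wrist view shows the clamp plate whole, with holes at (307,105) and (316,255) and the handle top at about (311,192). Now I'll measure from this view.

```bash
python3 - <<'E'
from h import *
d=dict(np.load('pics/w1.npz'));W=pts(d);hsv=cv2.cvtColor(d['pixels'],cv2.COLOR_RGB2HSV);z=W[...,2]
m=np.zeros((480,640),bool);m[70:285,255:362]=1
h=m&(z>42)&(z<56)
print('handle',np.nanmedian(z[h]).round(1),cv2.minAreaRect(W[h][:,:2].astype(np.float32)))
dk=(m&(hsv[...,2]<60)&(hsv[...,1]<90)).astype(np.uint8);dk[:145]=0;dk[240:]=0
g=m&(hsv[...,1]<60)&(hsv[...,2]>60)&(z>3)&(z<14)
print('plate z',np.nanmedian(z[g]).round(1))
gm=(m&((hsv[...,1]<70))).astype(np.uint8)
cs,_=cv2.findContours(gm,0,1);c=max(cs,key=cv2.contourArea)[:,0]
P=np.array([ray(d,u,v,8)[:2] for u,v in c],np.float32);print('ray plate',cv2.minAreaRect(P))
for (u,v) in [(307,105),(316,255)]:
    w=(hsv[v-16:v+17,u-16:u+17,1]>100).astype(np.uint8)
    n,l,s,ct=cv2.connectedComponentsWithStats(w); i=l[16,16]; print(s[i],ct[i]+[u-16,v-16], ray(d,*(ct[i]+[u-16,v-16]),6).round(1))
E
```

```text
handle 47.4 ((406.8626403808594, -266.0870666503906), (64.32528686523438, 16.013935089111328), 68.16802978515625)
plate z 7.5
ray plate ((407.1724853515625, -266.3246154785156), (170.18492126464844, 70.31502532958984), 68.22123718261719)
[  5   5  23  24 446] [306.93273543 105.632287  ] [ 431.3 -205.8    6. ]
[  7   7  20  17 271] [316.30258303 253.94464945] [ 383.5 -325.6    6. ]
```

Centre (407, −266.2), yaw 68.2°. The handle measures 64 × 16 mm at z 47, the plate 170 × 70 mm, and the holes are 129 mm apart, all consistent across views. Next I'll align, then descend to TCP z≈21.

```bash
python3 plan.py 407 -266.2 140 68.2 3
```

```text
from [ 400.7 -290.3  199.8] [ 1.7972e+02 -1.0000e-02  6.4610e+01] t 2.45 total tool shift [24.5 -4.9 59.8] turn [ 0.28  0.   -3.59]
[0.0082, -0.0016, 0.0199] [0.09, 0.0, -1.2]
[0.0082, -0.0014, 0.0199] [0.09, 0.0, -1.2]
[0.0082, -0.0012, 0.0199] [0.09, 0.0, -1.2]
```

Call:
play_rows(deltas=[[[0.085,0.008,-0.0015,0.02,0.1,0,-1.2],[0.085,0.008,-0.0015,0.02,0.1,0,-1.2],[0.085,0.008,-0.001,0.02,0.1,0,-1.2],[0.085,0,0,0,0,0,0],[0.085,0,0,0,0,0,0]]])

```text
time_s: 3.08
position: [407.1, -267.7, 138.1]
eef_rot: [-3.141, 0.0, 1.19]
wrist_force: [0.3, 0.4, 0.6]
grip_width: 84.9
```

```bash
python3 plan.py 407 -266.2 60 68.2 4;  python3 - <<'E'
from h import *
d=cam('wrist','w2');W=pts(d);z=W[...,2]
h=(z>42)&(z<56)&(np.hypot(W[...,0]-407,W[...,1]+266)<45)
print('handle',np.nanmedian(z[h]).round(1),cv2.minAreaRect(W[h][:,:2].astype(np.float32)))
E
```

```text
from [ 407.1 -267.7  138.1] [-179.95    0.     68.16] t 3.08 total tool shift [ 1.4 -0.6 78.1] turn [-0.05  0.   -0.04]
[0.0004, -0.0001, 0.0195] [-0.01, 0.0, -0.01]
[0.0004, -0.0002, 0.0195] [-0.01, 0.0, -0.01]
[0.0004, -0.0002, 0.0195] [-0.01, 0.0, -0.01]
[0.0004, -0.0002, 0.0195] [-0.01, 0.0, -0.01]
handle 47.4 ((406.9580383300781, -265.56597900390625), (63.762115478515625, 16.018939971923828), 67.98253631591797)
```

Call:
play_rows(deltas=[[[0.085,0.0005,0,0.02,0,0,0],[0.085,0.0005,0,0.02,0,0,0],[0.085,0.0005,0,0.02,0,0,0],[0.085,0,-0.0005,0.02,0,0,0],[0.085,0,0,0.02,0,0,0],[0.085,0,0,0.01,0,0,0],[0.085,0,0,0.005,0,0,0],[0.085,0,0,0,0,0,0],[0.085,0,0,0,0,0,0]]])

```text
time_s: 4.25
position: [410.9, -271.1, 26.6]
eef_rot: [3.13, 0.004, 1.186]
wrist_force: [0.7, -0.0, -0.8]
grip_width: 85.4
```

```bash
python3 plan.py 407 -266 22 68.1 1
```

```text
from [ 410.9 -271.1   26.6] [179.34   0.22  67.96] t 4.25 total tool shift [ 3.3 -5.5  4.5] turn [ 0.66  0.22 -0.13]
[0.0033, -0.0055, 0.0045] [0.66, 0.22, -0.13]
```

Call:
play_rows(deltas=[[[0.085,0.0033,-0.0055,0.0045,0.6,0.2,-0.1],[0.085,0,0,0,0,0,0]]])

```text
time_s: 4.5
position: [407.0, -265.8, 22.3]
eef_rot: [3.14, 0.0, 1.188]
wrist_force: [0.1, -0.5, 1.2]
grip_width: 85.0
```

```bash
python3 plan.py 407 -266 22 68.1 1
```

```text
from [ 407.  -265.8   22.3] [1.7994e+02 2.0000e-02 6.8080e+01] t 4.5 total tool shift [-0.2  0.1  0.3] turn [ 0.06  0.02 -0.02]
[-0.0002, 0.0001, 0.0003] [0.06, 0.02, -0.02]
```

Aligned, so I'll close the gripper.

Call:
play_rows(deltas=[[[0.0,0,0,0,0,0,0],[0.0,0,0,0,0,0,0],[0.0,0,0,0,0,0,0],[0.0,0,0,0,0,0,0],[0.0,0,0,0,0,0,0],[0.0,0,0,0,0,0,0]]], squeeze=80)

```text
time_s: 5.25
position: [407.2, -265.9, 22.7]
eef_rot: [3.14, 0.001, 1.188]
wrist_force: [-0.2, 0.2, -0.5]
grip_width: 14.6
```

```bash
python3 plan.py 407 -266 60 68.1 1
```

```text
from [ 407.2 -265.9   22.7] [1.7991e+02 3.0000e-02 6.8080e+01] t 5.25 total tool shift [ -0.2  -0.1 -37.3] turn [ 0.09  0.03 -0.02]
[-0.0002, -0.0001, -0.0373] [0.09, 0.03, -0.02]
```

Gripped at 14.6 mm width. Next I'll lift.

Call:
play_rows(deltas=[[[0.0,0,0,-0.005,0,0,0],[0.0,0,0,-0.015,0,0,0],[0.0,0,0,-0.03,0,0,0],[0.0,0,0,-0.04,0,0,0],[0.0,0,0,-0.04,0,0,0],[0.0,0,0,-0.03,0,0,0],[0.0,0,0,-0.015,0,0,0],[0.0,0,0,0,0,0,0]]])

```text
time_s: 6.25
position: [405.9, -264.8, 208.5]
eef_rot: [3.139, 0.001, 1.188]
wrist_force: [0.5, -0.5, -3.4]
grip_width: 14.3
```

```bash
python3 plan.py 402.4 311.8 200 74.3 16; python3 - <<'E'
from h import *
d=cam('wrist','w3');cam('scene','s3'); print(ctrl.observe()['grip_width'],ctrl.observe()['wrist_force'])
E
```

```text
from [ 405.9 -264.8  208.5] [1.7984e+02 5.0000e-02 6.8080e+01] t 6.25 total tool shift [ 533.7 -218.6    7.4] turn [ 0.16  0.06 -6.22]
[0.0334, -0.0137, 0.0005] [0.01, 0.0, -0.39]
[0.0334, -0.0134, 0.0005] [0.01, 0.0, -0.39]
[0.0335, -0.0132, 0.0005] [0.01, 0.0, -0.39]
[0.0336, -0.013, 0.0005] [0.01, 0.0, -0.39]
[0.0337, -0.0127, 0.0005] [0.01, 0.0, -0.39]
[0.0338, -0.0125, 0.0005] [0.01, 0.0, -0.39]
[0.0339, -0.0123, 0.0005] [0.01, 0.0, -0.39]
[0.034, -0.0121, 0.0005] [0.01, 0.0, -0.39]
[0.034, -0.0118, 0.0005] [0.01, 0.0, -0.39]
[0.0341, -0.0116, 0.0005] [0.01, 0.0, -0.39]
[0.0342, -0.0114, 0.0005] [0.01, 0.0, -0.39]
[0.0343, -0.0111, 0.0005] [0.01, 0.0, -0.39]
[0.0344, -0.0109, 0.0005] [0.01, 0.0, -0.39]
[0.0344, -0.0107, 0.0005] [0.01, 0.0, -0.39]
[0.0345, -0.0104, 0.0005] [0.01, 0.0, -0.39]
[0.0346, -0.0102, 0.0005] [0.01, 0.0, -0.39]
14.265912225221753 [ 0.1876798  -0.16272001 -3.33859071]
```

View pics/w3.png

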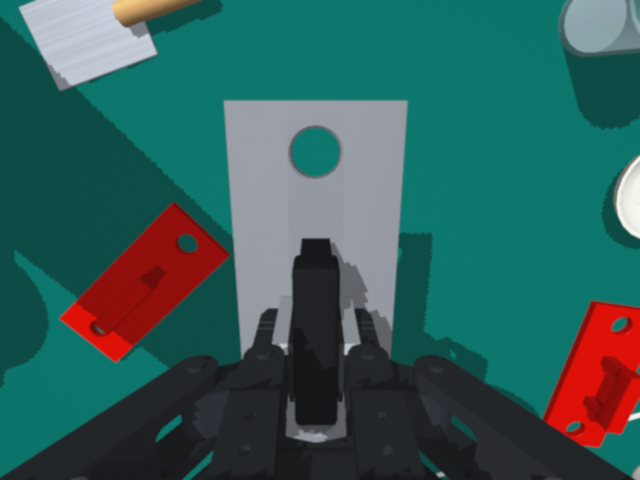

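View pics/s3.png

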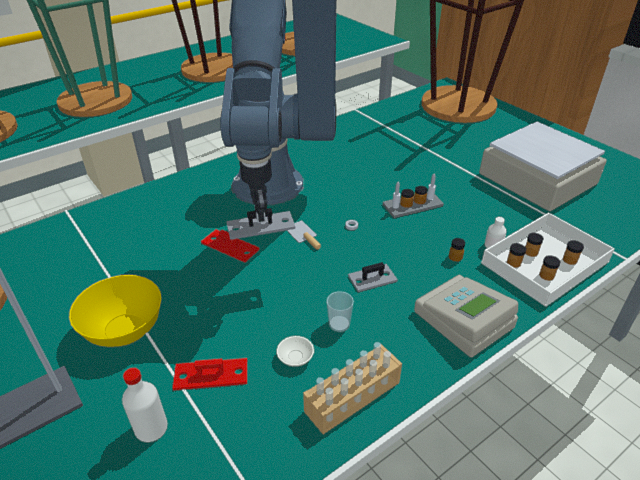

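The plate is held level, with its front hole at (315,151) in the wrist view and a load of 3.3 N matching 0.33 kg. Next I'll go beside the rack, 130 mm to its inner side, so the wrist camera sees both pins.

```bash
python3 plan.py 277 347 210 74.3 16
```

```text
from [ 405.4 -264.5  206.9] [1.7999e+02 1.0000e-02 6.8080e+01] t 6.35 total tool shift [ 519.3 -347.4   -3.2] turn [ 0.01  0.01 -6.22]
[0.0325, -0.0217, -0.0002] [0.0, 0.0, -0.39]
[0.0326, -0.0215, -0.0002] [0.0, 0.0, -0.39]
[0.0328, -0.0213, -0.0002] [0.0, 0.0, -0.39]
[0.0329, -0.021, -0.0002] [0.0, 0.0, -0.39]
[0.033, -0.0208, -0.0002] [0.0, 0.0, -0.39]
[0.0332, -0.0206, -0.0002] [0.0, 0.0, -0.39]
[0.0333, -0.0204, -0.0002] [0.0, 0.0, -0.39]
[0.0335, -0.0201, -0.0002] [0.0, 0.0, -0.39]
[0.0336, -0.0199, -0.0002] [0.0, 0.0, -0.39]
[0.0337, -0.0197, -0.0002] [0.0, 0.0, -0.39]
[0.0339, -0.0195, -0.0002] [0.0, 0.0, -0.39]
[0.034, -0.0192, -0.0002] [0.0, 0.0, -0.39]
[0.0341, -0.019, -0.0002] [0.0, 0.0, -0.39]
[0.0342, -0.0188, -0.0002] [0.0, 0.0, -0.39]
[0.0344, -0.0185, -0.0002] [0.0, 0.0, -0.39]
[0.0345, -0.0183, -0.0002] [0.0, 0.0, -0.39]
```

Call:
play_rows(deltas=[[[0.0,0.015,-0.01,0,0,0,-0.4],[0.0,0.03,-0.02,0,0,0,-0.4],[0.0,0.038,-0.025,0,0,0,-0.4],[0.0,0.038,-0.025,0,0,0,-0.4],[0.0,0.038,-0.024,0,0,0,-0.4],[0.0,0.038,-0.024,0,0,0,-0.4],[0.0,0.039,-0.024,0,0,0,-0.4],[0.0,0.039,-0.023,0,0,0,-0.4],[0.0,0.039,-0.023,0,0,0,-0.4],[0.0,0.039,-0.023,0,0,0,-0.4]]])

```text
time_s: 7.6
position: [305.1, 159.2, 202.0]
eef_rot: [-3.129, -0.001, 1.259]
wrist_force: [1.2, -0.3, -2.5]
grip_width: 14.2
```

```bash
python3 plan.py 277 347 210 74.3 5
```

```text
from [305.1 159.2 202. ] [-1.7925e+02 -4.0000e-02  7.2110e+01] t 7.6 total tool shift [170.1 -84.5  -6.7] turn [-0.75 -0.06 -2.19]
[0.034, -0.0169, -0.0013] [-0.15, -0.01, -0.44]
[0.0341, -0.0166, -0.0014] [-0.15, -0.01, -0.44]
[0.0343, -0.0164, -0.0014] [-0.15, -0.01, -0.44]
[0.0344, -0.0161, -0.0015] [-0.15, -0.01, -0.44]
[0.0345, -0.0158, -0.0015] [-0.15, -0.01, -0.44]
```

Call:
play_rows(deltas=[[[0.0,0.036,-0.018,-0.001,-0.2,0,-0.4],[0.0,0.036,-0.018,-0.0015,-0.2,0,-0.4],[0.0,0.034,-0.017,-0.0015,-0.2,0,-0.4],[0.0,0.025,-0.012,-0.0015,-0.1,0,-0.4],[0.0,0.015,-0.006,-0.001,0,0,-0.4],[0.0,0.005,-0.002,0,0,0,0],[0.0,0,0,0,0,0,0],[0.0,0,0,0,0,0,0]]])

```text
time_s: 8.6
position: [270.0, 329.7, 205.1]
eef_rot: [-3.135, 0.007, 1.302]
wrist_force: [0.3, 0.9, -2.2]
grip_width: 14.6
```

```bash
python3 plan.py 277 347 210 74.3 1; python3 -c "
from h import *
d=cam('wrist','w4');np.savez('pics/w4.npz',**d)"
```

```text
from [270.  329.7 205.1] [-179.64    0.39   74.58] t 8.6 total tool shift [18.5  2.1 -5. ] turn [-0.36  0.39  0.28]
[0.0185, 0.0021, -0.005] [-0.36, 0.39, 0.28]
```

View pics/w4.png

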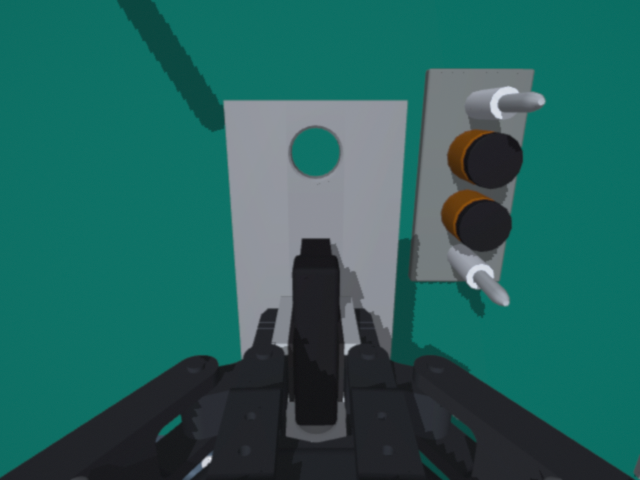

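Both pins are visible, with tips at about (541,101) and (506,301) and shoulders at about (505,102) and (480,276). The held plate's hole is at (315,151). I'll measure all of them in this one view.

```bash
cat > m4.py <<'E'
from h import *
d=dict(np.load('pics/w4.npz'));W=pts(d);hsv=cv2.cvtColor(d['pixels'],cv2.COLOR_RGB2HSV);z=W[...,2]
m=np.zeros((480,640),bool);m[60:312,408:560]=1
hi=(m&(z>72)&(z<115)).astype(np.uint8); n,l,st,ct=cv2.connectedComponentsWithStats(hi)
res=[]
for i in range(1,n):
    if st[i,4]<30: continue
    q=W[l==i]; zz=np.arange(75,100,6)
    print('pin',st[i],'zmax',q[:,2].max().round(1))
    for a in (75,85,95):
        s=q[(q[:,2]>a)&(q[:,2]<a+8)]; print('  ',a,s.mean(0).round(1),len(s))
    t=q[q[:,2]>q[:,2].max()-3].mean(0); res.append(t); print('  tip',t.round(1))
r=np.array(res); v=r[0]-r[1]; print('tips: mid',r.mean(0).round(1),'dist',np.hypot(*v[:2]).round(1),'ang',np.degrees(np.arctan2(v[1],v[0])).round(2))
b=m&(z>8)&(z<16); k=np.ones((3,3),np.uint8); bb=cv2.morphologyEx(b.astype(np.uint8),cv2.MORPH_OPEN,k)>0
print('base',np.nanmedian(z[bb]).round(1),cv2.minAreaRect(W[bb][:,:2].astype(np.float32)))
sh=m&(z>59.8)&(z<65)&(hsv[...,2]>150); n,l,st,ct=cv2.connectedComponentsWithStats(sh.astype(np.uint8))
for i in range(1,n):
    if st[i,4]>15: print('shoulder',st[i],W[l==i].mean(0).round(1))
cap=m&(z>55)&(z<62)&(hsv[...,2]<80);n,l,st,ct=cv2.connectedComponentsWithStats(cap.astype(np.uint8))
for i in range(1,n):
    if st[i,4]>100: 
        print('cap',cv2.minEnclosingCircle(W[l==i][:,:2].astype(np.float32)),np.median(z[l==i]).round(1))
# hole of held plate
pl=np.zeros((480,640),bool);pl[105:230,240:395]=1; print('plate z',np.nanpercentile(z[pl&(hsv[...,1]<60)],[5,50,95]).round(1))
w=(hsv[...,1]>100).astype(np.uint8);n,l,st,ct=cv2.connectedComponentsWithStats(w[110:200,260:370]); i=l[41,55]
c=ct[i]+[260,110]; zt=np.nanmedian(z[pl&(hsv[...,1]<60)]); print('hole',c.round(1),st[i],ray(d,*c,zt).round(1))
pp=pl&(hsv[...,1]<60)&~np.isnan(z); A=np.c_[W[pp][:,:2],np.ones(pp.sum())]; co=np.linalg.lstsq(A,W[pp][:,2],rcond=None)[0]; print('tilt deg',np.degrees(co[:2]).round(2))
for row in (105,140,200): 
    cc=np.where(hsv[row,200:430,1]<60)[0]+200; a,e=ray(d,cc.min(),row,zt),ray(d,cc.max(),row,zt); print('edge mid',((a+e)/2).round(1),np.linalg.norm(a-e).round(1))
E
python3 m4.py
```

```text
pin [503  92  42  21 698] zmax 108.3
   75 [414.3 379.   78.9] 113
   85 [414.4 379.   89.1] 125
   95 [415.6 378.9  99.1] 219
  tip [418.2 378.3 106.3]
pin [477 275  32  31 543] zmax 107.9
   75 [381.1 257.   79.2] 95
   85 [381.2 257.1  89. ] 107
   95 [381.8 256.   99. ] 167
  tip [383.  253.9 106.1]
tips: mid [400.6 316.1 106.2] dist 129.3 ang 74.19
base 11.5 ((400.75006103515625, 315.9359436035156), (183.424072265625, 84.53207397460938), 74.15679931640625)
shoulder [489  86  30  34 371] [414.9 380.8  61.6]
shoulder [466 263  28  26 308] [381.9 256.2  61.5]
cap ((407.81732177734375, 339.5372619628906), 20.85730743408203) 58.5
cap ((394.3435363769531, 292.03558349609375), 20.580646514892578) 58.5
plate z [188.4 189.6 190.7]
hole [315.1 151.5] [  32   18   48   48 1832] [287.4 392.7 189.6]
tilt deg [-0.51 -0.19]
edge mid [296.2 408.3 189.6] 78.3
edge mid [293.4 395.6 189.6] 79.2
edge mid [288.1 372.2 189.6] 81.5
```

The wrist view gives the rack centre as (400.8, 315.9) at 74.15°, and tips, base rectangle and caps agree to about 1 mm. Base 183.4 × 84.5 mm, shoulders 61.5 mm, tips about 107 mm and pin spacing 129.3 mm all fit the text. Scene and side read 2–5 mm nearer to their cameras because they see only the near faces of the pins. The held plate's hole is 65.4 mm ahead of the TCP, so the plate is centred on the TCP.

```bash
python3 plan.py 400.8 315.9 180 74.15 5
```

```text
from [270.1 329.7 205.2] [-179.64    0.39   74.57] t 8.65 total tool shift [ 21.7 129.9  24.2] turn [-0.36  0.39  0.42]
[0.0043, 0.026, 0.0048] [-0.07, 0.08, 0.08]
[0.0044, 0.026, 0.0049] [-0.07, 0.08, 0.08]
[0.0044, 0.0259, 0.0049] [-0.07, 0.08, 0.08]
[0.0044, 0.0259, 0.005] [-0.07, 0.08, 0.08]
[0.0045, 0.0259, 0.005] [-0.07, 0.08, 0.08]
```

Call:
play_rows(deltas=[[[0.0,0.003,0.02,0.003,-0.1,0.1,0.1],[0.0,0.0045,0.027,0.005,-0.1,0.1,0.1],[0.0,0.0045,0.027,0.005,-0.1,0.1,0.1],[0.0,0.0045,0.025,0.005,-0.1,0.1,0.1],[0.0,0.004,0.02,0.004,0,0,0],[0.0,0.002,0.008,0.002,0,0,0],[0.0,0,0,0,0,0,0],[0.0,0,0,0,0,0,0]]])

```text
time_s: 9.65
position: [407.3, 313.2, 179.5]
eef_rot: [3.14, -0.001, 1.291]
wrist_force: [-0.4, -0.6, -3.4]
grip_width: 14.7
```

```bash
python3 plan.py 400.8 315.9 155 74.15 1
```

```text
from [407.3 313.2 179.5] [ 1.7989e+02 -5.0000e-02  7.3950e+01] t 9.65 total tool shift [ 0.8 -7.  24.5] turn [ 0.11 -0.05 -0.2 ]
[0.0008, -0.007, 0.0245] [0.11, -0.05, -0.2]
```

Call:
play_rows(deltas=[[[0.0,0.0008,-0.007,0,0.1,0,-0.2],[0.0,0,0,0.012,0,0,0],[0.0,0,0,0.01,0,0,0],[0.0,0,0,0,0,0,0]]])

```text
time_s: 10.15
position: [398.8, 316.5, 156.0]
eef_rot: [-3.141, -0.001, 1.296]
wrist_force: [-0.3, 0.4, -2.9]
grip_width: 14.4
```

```bash
python3 plan.py 400.8 315.9 152 74.15 1; python3 -c "
from h import *
for n in ('wrist','scene','side'): np.savez(f'pics/{n}5.npz',**cam(n,n+'5'))
a=cv2.imread('pics/scene5.png')[120:260,340:500]; b=cv2.imread('pics/side5.png')[60:200,240:400]
cv2.imwrite('pics/c5.png',cv2.resize(np.hstack([a,b]),(800,350),interpolation=cv2.INTER_CUBIC))"
```

```text
from [398.8 316.5 156. ] [-1.7998e+02 -4.0000e-02  7.4270e+01] t 10.15 total tool shift [-0.1  2.1  4. ] turn [-0.02 -0.04  0.12]
[-0.0001, 0.0021, 0.004] [-0.02, -0.04, 0.12]
```

View pics/wrist5.png

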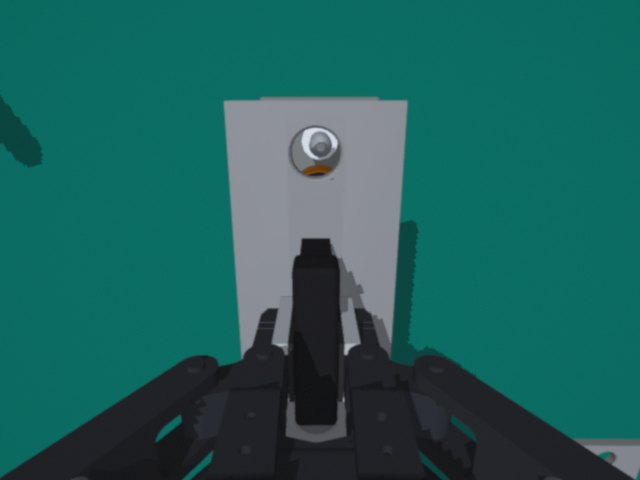

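View pics/c5.png

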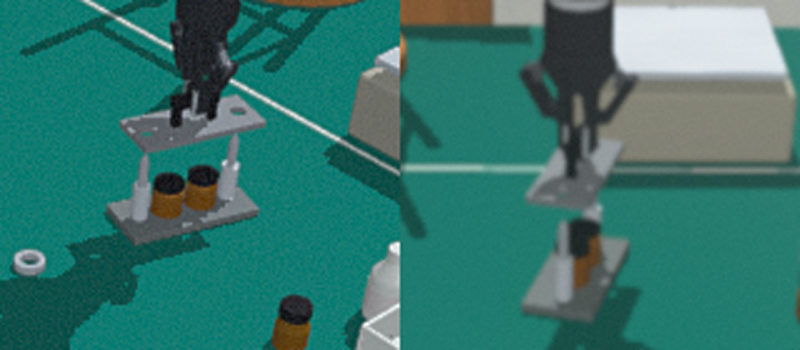

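The wrist view shows the pin tip at about (320,147) inside the front hole at (315,151). The scene and side crops show the level plate above both pins. Next I'll check the offset numerically.

```bash
python3 - <<'E'
from h import *
d=dict(np.load('pics/wrist5.npz'));W=pts(d);z=W[...,2];hsv=cv2.cvtColor(d['pixels'],cv2.COLOR_RGB2HSV)
a=np.zeros((480,640),bool);a[120:182,286:346]=1
q=W[a&(z>98)&(z<112)];t=W[a&(z>104)&(z<112)]
print('pin taper',q.mean(0).round(1),len(q),'tip',t.mean(0).round(1) if len(t) else None)
h=a&(z<125); v,u=np.nonzero(h); (c,r)=cv2.minEnclosingCircle(np.c_[u,v].astype(np.float32)); pz=np.nanmedian(z[a&(z>125)])
print('hole',c,r,'plate z',pz,ray(d,*c,pz).round(1))
# same from scene: holes and pins by depth
for n in ('scene','side'):
    d=dict(np.load(f'pics/{n}5.npz'));W=pts(d);z=W[...,2];hsv=cv2.cvtColor(d['pixels'],cv2.COLOR_RGB2HSV)
    g=(np.hypot(W[...,0]-401,W[...,1]-316)<105)&(z>125)&(z<150)&(hsv[...,1]<60)&(hsv[...,2]>80)
    print(n,'plate',np.nanmedian(z[g]).round(1),cv2.minAreaRect(W[g][:,:2].astype(np.float32)))
E
```

```text
pin taper [418.7 378.6 103.2] 340 tip [418.7 378.4 105.7]
hole (315.2901306152344, 151.57408142089844) 24.255807876586914 plate z 140.6501534184992 [416.7 379.4 140.7]
scene plate 143.2 ((401.023681640625, 316.7021179199219), (176.28697204589844, 79.11276245117188), 73.34525299072266)
side plate 140.4 ((397.9475402832031, 312.2660217285156), (180.3417205810547, 73.61761474609375), 74.43946075439453)
```

Call:
play_rows(deltas=[[[0.0,-0.0003,0.0021,0.003,0,0,0.1],[0.0,0,0,0.006,0,0,0],[0.0,0,0,0.006,0,0,0],[0.0,0,0,0,0,0,0]]])

```text
time_s: 10.8
position: [401.8, 315.9, 141.3]
eef_rot: [3.14, -0.002, 1.294]
wrist_force: [-0.2, -0.6, -3.1]
grip_width: 14.5
```

```bash
python3 plan.py 400.9 315.7 120 74.15 1
```

```text
from [401.8 315.9 141.3] [ 1.7992e+02 -1.4000e-01  7.4130e+01] t 10.8 total tool shift [-0.5 -0.9 21.3] turn [ 0.08 -0.14 -0.02]
[-0.0005, -0.0009, 0.0213] [0.08, -0.14, -0.02]
```

Call:
play_rows(deltas=[[[0.0,-0.0004,-0.0008,0.005,0.1,-0.1,0],[0.0,0,0,0.006,0,0,0],[0.0,0,0,0.005,0,0,0],[0.0,0,0,0,0,0,0]]])

```text
time_s: 11.3
position: [400.8, 315.7, 124.0]
eef_rot: [-3.141, -0.001, 1.294]
wrist_force: [-0.6, 0.2, -3.4]
grip_width: 14.6
```

```bash
python3 plan.py 400.9 315.7 100 74.15 1; python3 - <<'E'
from h import *
d=cam('wrist','w6');W=pts(d);z=W[...,2]
a=np.zeros((480,640),bool);a[120:182,286:346]=1
o=ctrl.observe(); pz=o['position'][2]-22.7+8
v,u=np.nonzero(a&(z<pz-6)); c,r=cv2.minEnclosingCircle(np.c_[u,v].astype(np.float32)); t=W[a&(z>98)&(z<111)&(z>103)]
print('hole',ray(d,*c,pz).round(1),r,'tip',t.mean(0).round(1)); cv2.imwrite('pics/w6c.png',cv2.resize(d['pixels'][90:200,250:380,::-1],(520,440)))
E
```

```text
from [400.8 315.7 124. ] [-1.7996e+02 -3.0000e-02  7.4130e+01] t 11.3 total tool shift [-0.   0.1 24. ] turn [-0.04 -0.03 -0.02]
[-0.0, 0.0001, 0.024] [-0.04, -0.03, -0.02]
hole [418.8 378.5 109.6] 24.81420135498047 tip [419.3 379.2 108.1]
```

View pics/w6c.png

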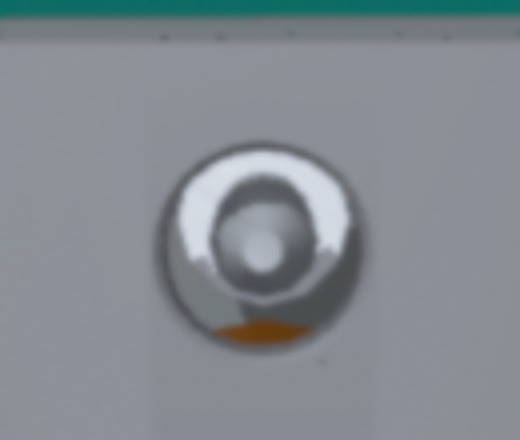

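The pin tip is centred in the hole to within 1 mm and already entering it. I'll keep lowering with no wrist-force change so far.

Call:
play_rows(deltas=[[[0.0,0,0,0.005,0,0,0],[0.0,0,0,0.006,0,0,0],[0.0,0,0,0.006,0,0,0],[0.0,0,0,0,0,0,0]]])

```text
time_s: 11.85
position: [401.0, 315.9, 106.2]
eef_rot: [-3.141, -0.001, 1.294]
wrist_force: [-0.5, -0.2, -3.0]
grip_width: 14.5
```

```bash
python3 plan.py 400.9 315.7 88 74.15 1
```

```text
from [401.  315.9 106.2] [-1.7999e+02 -6.0000e-02  7.4140e+01] t 11.85 total tool shift [-0.2 -0.  18.2] turn [-0.01 -0.06 -0.01]
[-0.0002, -0.0, 0.0182] [-0.01, -0.06, -0.01]
```

Call:
play_rows(deltas=[[[0.0,0,0,0.005,0,0,0],[0.0,0,0,0.005,0,0,0],[0.0,0,0,0.005,0,0,0],[0.0,0,0,0.002,0,0,0],[0.0,0,0,0,0,0,0]]])

```text
time_s: 12.48
position: [401.1, 315.9, 88.0]
eef_rot: [-3.141, -0.001, 1.294]
wrist_force: [-0.4, -0.0, -3.5]
grip_width: 14.5
```

```bash
python3 plan.py 400.9 315.7 85 74.15 1
```

```text
from [401.1 315.9  88. ] [-1.7999e+02 -6.0000e-02  7.4140e+01] t 12.47 total tool shift [-0.3 -0.1  3. ] turn [-0.01 -0.06 -0.01]
[-0.0003, -0.0001, 0.003] [-0.01, -0.06, -0.01]
```

Now about 3 mm to go, in fine steps until contact.

Call:
play_rows(deltas=[[[0.0,0,0,0.001,0,0,0],[0.0,0,0,0.001,0,0,0],[0.0,0,0,0.0005,0,0,0],[0.0,0,0,0,0,0,0]]])

```text
time_s: 12.98
position: [401.3, 316.0, 85.7]
eef_rot: [3.141, -0.002, 1.294]
wrist_force: [0.1, -0.7, -2.7]
grip_width: 14.5
```

Call:
play_rows(deltas=[[[0.0,0,0,0.0006,0,0,0],[0.0,0,0,0,0,0,0]]])

```text
time_s: 13.22
position: [401.3, 316.1, 85.1]
eef_rot: [3.141, -0.002, 1.294]
wrist_force: [0.5, 0.5, -2.1]
grip_width: 14.2
```

Call:
play_rows(deltas=[[[0.0,0,0,0.0005,0,0,0],[0.0,0,0,0,0,0,0]]])

```text
time_s: 13.48
position: [401.4, 316.2, 84.7]
eef_rot: [3.141, -0.002, 1.294]
wrist_force: [-0.1, -0.1, -1.5]
grip_width: 14.6
```

Call:
play_rows(deltas=[[[0.0,0,0,0.0005,0,0,0],[0.0,0,0,0,0,0,0]]])

```text
time_s: 13.72
position: [401.4, 316.2, 84.7]
eef_rot: [3.141, -0.002, 1.294]
wrist_force: [-1.3, -0.3, -2.5]
grip_width: 14.4
```

Call:
play_rows(deltas=[[[0.0,0,0,0.001,0,0,0],[0.0,0,0,0.001,0,0,0],[0.0,0,0,0,0,0,0]]])

```text
time_s: 14.1
position: [401.6, 316.2, 84.8]
eef_rot: [3.141, -0.002, 1.294]
wrist_force: [-0.5, -0.5, -1.4]
grip_width: 14.6
```

```bash
python3 -c "
from h import *
print(ctrl.observe()['wrist_force'],ctrl.observe()['position'])
d=cam('wrist','w7');W=pts(d);z=W[...,2];hsv=cv2.cvtColor(d['pixels'],cv2.COLOR_RGB2HSV)
g=(hsv[...,1]<50)&(z>55)&(z<85); g[230:]=0; A=np.c_[W[g][:,:2]-[401,316],np.ones(g.sum())];co=np.linalg.lstsq(A,W[g][:,2],rcond=None)[0];print('plate top z at centre',co[2],'tilt',np.degrees(co[:2]))
"
```

```text
[-0.48119997 -0.5156295  -1.40428305] [401.5862316  316.19873397  84.82465888]
plate top z at centre 69.84189424003394 tilt [-0.23876047 -0.43734184]
```

The plate top is at 69.8 mm (expected 70) and the TCP no longer sinks when commanded down, so it is seated. I'll open gently.

Call:
play_rows(deltas=[[[0.025,0,0,0,0,0,0],[0.045,0,0,0,0,0,0],[0.065,0,0,0,0,0,0],[0.085,0,0,0,0,0,0],[0.085,0,0,0,0,0,0],[0.085,0,0,0,0,0,0]]])

```text
time_s: 14.9
position: [402.1, 316.5, 84.5]
eef_rot: [3.14, -0.003, 1.294]
wrist_force: [-0.6, -0.6, -1.0]
grip_width: 85.1
```

```bash
python3 plan.py 401.3 316 180 74.15 1
```

```text
from [402.1 316.5  84.5] [179.89  -0.18  74.14] t 14.9 total tool shift [ -0.4  -0.5 -95.5] turn [ 0.11 -0.18 -0.01]
[-0.0004, -0.0005, -0.0955] [0.11, -0.18, -0.01]
```

Call:
play_rows(deltas=[[[0.085,0,0,-0.01,0,0,0],[0.085,0,0,-0.02,0,0,0],[0.085,0,0,-0.03,0,0,0],[0.085,0,0,-0.04,0,0,0],[0.085,0,0,-0.02,0,0,0],[0.085,-0.03,0,-0.01,0,0,0],[0.085,-0.03,0,0,0,0,0],[0.085,0,0,0,0,0,0],[0.085,0,0,0,0,0,0]]])

```text
time_s: 16.02
position: [385.4, 257.6, 224.3]
eef_rot: [3.136, -0.007, 1.294]
wrist_force: [1.4, 0.4, 0.3]
grip_width: 85.0
```

```bash
python3 - <<'E'
from h import *
for n in ('wrist','scene','side'):
    d=cam(n,n+'8');W=pts(d);z=W[...,2];hsv=cv2.cvtColor(d['pixels'],cv2.COLOR_RGB2HSV)
    g=(np.hypot(W[...,0]-401,W[...,1]-316)<100)&(z>55)&(z<80)&(hsv[...,1]<60)&(hsv[...,2]>80)
    A=np.c_[W[g][:,:2]-[401,316],np.ones(g.sum())];co=np.linalg.lstsq(A,W[g][:,2],rcond=None)[0]
    print(n,'top z',co[2].round(1),'tilt',np.degrees(co[:2]).round(2),cv2.minAreaRect(W[g][:,:2].astype(np.float32)))
print(ctrl.observe())
a=cv2.imread('pics/scene8.png')[120:260,340:500]; b=cv2.imread('pics/side8.png')[90:230,240:400]
cv2.imwrite('pics/c8.png',cv2.resize(np.hstack([a,b]),(800,350),interpolation=cv2.INTER_CUBIC))
E
```

```text
wrist top z 69.3 tilt [-0.07  0.01] ((401.6661682128906, 315.63714599609375), (170.38504028320312, 70.23735046386719), 74.1429214477539)
scene top z 71.7 tilt [-0.76  0.17] ((402.8520812988281, 314.3550720214844), (174.51119995117188, 80.23422241210938), 73.85728454589844)
side top z 68.3 tilt [-0.23  0.51] ((401.07733154296875, 312.513916015625), (178.8507537841797, 71.76984405517578), 74.91657257080078)
{'time_s': 16.175, 'joint_positions': array([4.88674761e-01, 1.97918978e-01, 1.87895586e+00, 1.14872097e-03,
       1.05667001e+00, 7.63806874e-01]), 'qvel': array([ 0.00080108,  0.00331142,  0.00302369, -0.00059214, -0.00159072,
       -0.00120837]), 'joint_efforts': array([-1.61008523e-01, -4.05447185e+01, -2.78936934e+01, -2.78640939e-03,
       -1.09837594e-02,  3.72560229e-03]), 'position': array([385.21456033, 257.77770248, 223.77323626]), 'eef_rot': array([ 3.13647556, -0.00629188,  1.29511943]), 'wrist_force': array([ 0.3094817 , -1.42519274, -0.56879322]), 'moment': array([-0.02610609,  0.03349305, -0.01274207]), 'grip_width': 85.24878001132413}
```

View pics/c8.png

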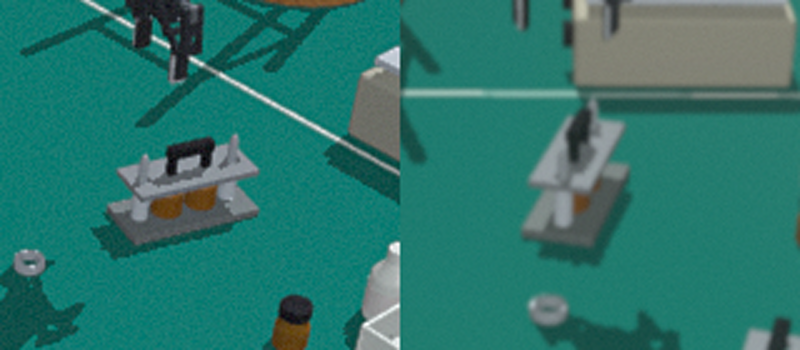

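View pics/wrist8.png

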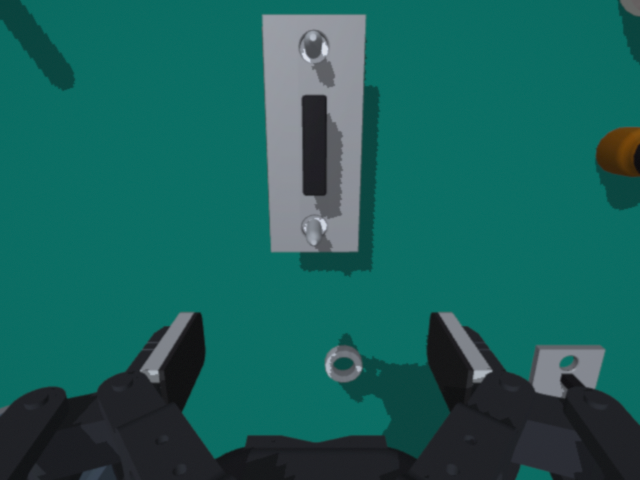

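The plate sits flat with both pins through its holes, at wrist pixels (314,45) and (314,230). Its top is at 69.3 mm with tilt under 0.1°, and the gripper is clear. I'll hand the job in.

```bash
python3 -c "
from station import ctrl
print(ctrl.job_done())"
```

```text
the job is handed in; nothing more can be done
None
```

The clamp plate is seated on the rack's two posts with both guide pins through its holes, and I handed the job in at about 16.2 s of the 43 s allowed. I picked up the longer grey plate by its handle, lowered it level over the pins, let go, and backed the gripper away. I left the short plate and both red look-alikes alone.

- **Seating:** the wrist camera showed the plate top at 69.3 mm (70 expected) with under 0.1° of tilt. The plate centre was within about 1 mm of the rack centre, at the same angle (74.1°).
- **Forces:** every wrist-force reading was within a few newtons. The gripper was open and well clear at hand-in.
- **Disagreement:** the scene and side cameras gave the plate top as 71.7 mm and 68.3 mm. They showed tilts of up to 0.8° and centres up to 3.5 mm off the wrist camera's. I put this down to their coarser view and the 2 mm calibration, and relied on the wrist view.

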